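# Index the carving turntable to its next hole

### The arm

A 6-joint arm with a two-finger parallel gripper is mounted at the origin on the work surface. World frame = base frame: x ahead of the robot, y to its left, z up, the work surface at z = 0. Lengths are in mm, angles in rad, forces in N, time in s.
With the tool pointing down it reaches from about 300 to 775 mm from the base axis. Payload 14.6 kg.
Tool frame: the origin (TCP) lies midway between the tips of the shut fingers; the grasp point (between the pads) lies 19 mm behind it (manip.tcp_to_grasp is the distance from the TCP to the grasp point, in mm); z points along the fingers, x is the direction in which the jaws open and shut, and the axes are right-handed (so a half turn about z gives the same grasp; the last joint's range is limited). The gripper opens to 94 mm and grips with 3 to 60 N. Pads are 16 mm wide; open, the fingers measure 119 mm over their backs; the gripper's body (75 mm by 177 mm) begins 78 mm behind the grasp point.
Start: joints at [1.05, 0.3, 1.521, -0, 1.321, -0.067], TCP at [241.107, 494.324, 205.446] pointing down, gripper open.
Joint ranges: [-3.03, 3.03], [-0.79, 2.21], [0.23, 2.52], [-1.04, 4.18], [0, 3.07], [-2.55, 2.55]. Speed limits (rad/s): [2.22, 2.22, 2.57, 3.14, 3.14, 3.14].

### API

Orientations are given as [roll, pitch, yaw] about the fixed x, y, z axes, in that order (R = Rz(yaw) Ry(pitch) Rx(roll)).
In Python, from cell import manip gives the robot as it stands.
- The arm moves only by the tool arm_command, never from a script. Its argument "steps" is a list of rows, each a list of 3 entries, a list of its own where there are three numbers: the opening, from 0 (shut) to 1 (fully open), then the shift along the tool's x, y, z in cm, then the turn about the tool's z in rad. A call has 1 to 5 rows; each row shifts and turns the commanded pose from where the row before left it, along the tool's axes as they then stand; what a row does not reach is not made up. A row lasts 1/12 s, in which the tool goes at most 41.7 mm and 7.16 degrees, less where a joint would pass 70% of its speed; a pose out of reach is approached as far as the arm can. A call with a gripper value outside its range is refused whole. The fingers move at their own pace and stop on an object; "force" is the grip in N (left out, the last holds). Time passes only in rows, so rows that do not move let the fingers close. It gives the time, the measured TCP pose, the force and the opening at its end, in the units of the state.
- manip.read_state(): the state, without advancing time (a new reading comes with each control period).
- manip.camera(name): name is "scene" or "top" or "wrist"; returns (picture, depth): 480x640x3 uint8, red, green, blue; 480x640 float32, mm along the optical axis (not along the pixel's ray), 0 where there is no reading.
- manip.calibration(name): a dict with "fx", "fy", "cx", "cy" (pixels), "R" (3x3) and "t" (3): a world point X has camera coordinates R X + t; the wrist camera has in their place "tool_from_camera" (4x4, takes a point from camera to tool coordinates, whose origin is the TCP and whose axes are the tool frame's). Camera axes: x right, y down, z forward; pixel columns grow to the right and rows downward; lengths in mm; the calibration is good to about 2 mm. A picture is of the moment at which its call begins: read the wrist's pose just before it. calibration takes no time and is no camera call.
- manip.sign_off(): hands the job in, once; it reports no verdict.
The state is a dict: "clock": time; "joints": joint angles; "qd": joint speeds; "effort": joint torques, N m; "eef_pos": TCP position; "eef_rot": TCP orientation; "wrist_force": force on the tool from outside, world axes, zero at the start; "moment": the same for the moment, N m; "finger_gap": finger opening in mm.
Only numpy, scipy, OpenCV 4.12 (cv2) and the standard library are available. Lean on these libraries where they do the work, as an engineer would, in place of code of your own. Each camera call takes 0.05 s, during which the arm holds its last target.

### The job

The pink foam block on the carving turntable has to be turned for its next cut. Pull the sprung red index knob up, swing the turntable counter-clockwise (seen from above) to the very next hole, the one in the yellow sector, and let the pin spring fully home in it. Turn gently, never wrenching the pin against the side of a hole, leave the paint bottle, the paint jar and the foam offcut where they stand, and let go of the turntable.

Things in the scene. Friction and masses are not known exactly. Their poses are not given: they have to be found in the camera images.
- pivot (a point): Vertical axis of the carving turntable, at table height (z = 0). The index holes lie 118 mm from it, in a grey ring (radii 98 to 140 mm, top 24 mm above the table) that belongs to the fixed stand. No hole lies between the starting hole and the next one, only the smooth flat top of ring and sector.
- stand: Fixed stand with a dark foot plate 316 mm across and the index ring; origin on the pivot axis at the table. A yellow sector let into the ring has the next hole at its middle, 10 mm along the arc, 11 mm across, with a yellow lug at the rim beside it. Where it is clamped differs each time: a pin let down beside the hole rides on the top under its spring and snaps in when over the hole.
- foam_top (a point): Top centre of the pink foam block, 80 mm above the table, 12 mm off the pivot axis on the side away from the pin. The block (105 mm square) is clamped on the wooden turntable top (172 mm across, its top 40 mm above the table) and turns with it.
- knob_mid (a point): Middle of the red upright cylindrical pull knob, 26 mm in diameter, 38 mm tall, 118 mm from the pivot axis, on an arm 24 mm wide that turns with the turntable; 73 mm above the table with the pin home. The bushing below it (22 mm across) reaches 50 mm above the table. The knob slides straight up and down and also serves to swing the turntable.
- index_pin (a joint): How far the knob and its pin are pulled up, in m: 0 = fully home in a hole; about 0.012 = pin tip resting on top of the ring; above 0.013 = clear of it; 0.018 = upper stop. A spring pushes it down with 3.5 N when home and about 10 N at the stop.
- turntable (a joint): Angle of the turntable in rad, 0 at the start (pin home in its starting hole), growing counter-clockwise seen from above. The next hole lies somewhere between 0.77 and 1.05. Along the arc at the knob, 1 to 2 N turns it with the pin clear, 4 to 8 N (in small jerks) while the pin rides on the ring under its spring; it stays where it is left.
- pin_shaft: Steel pin with a round nose, 8 mm in diameter, under the knob; it moves with the knob. Origin on its axis, 1 mm below the knob's middle; its nose reaches 60 mm below that origin, which is 12 mm below the ring's top when home. It must not be pressed against a hole's side or the ring with more than 25 N.
- paint_bottle: Blue paint bottle with a white cap, 58 mm across, 150 mm tall, standing on the table; origin at the centre of its underside. Leave alone.
- paint_jar: Red paint jar with a white lid, 72 mm across, 90 mm tall, standing on the table; origin at the centre of its underside. Leave alone.
- foam_offcut: Pink and white stepped foam offcut, 100 by 50 by 60 mm, lying on the table; origin at the centre of its underside. Leave alone.

How it is judged (in metres and radians):
On the way, in this order (a step that is already met when the one before it is completed fails the run):
1. the index pin is pulled up clear of its starting hole (value of joint index_pin above 0.0105 m and value of joint turntable below 0.1 rad), for 0.1 s.
2. with the pin out, the turntable is swung counter-clockwise past 0.3 rad (value of joint index_pin above 0.0105 m and value of joint turntable above 0.3 rad), for 0.1 s.
At the end, for the whole second after the job is handed in: The pin is home (joint index_pin below 2 mm) in the yellow sector's hole, the first one counter-clockwise of the start (turntable joint between 0.74 and 1.08 rad), and the turntable is at rest (value of joint index_pin below 0.002 m and value of joint turntable between 0.74 and 1.08 rad and not (velocity of joint turntable above 0.05 rad/s) and not (velocity of joint turntable below -0.05 rad/s)); the robot touches nothing.
It fails at once if the pin is pressed against a hole or the ring with more than 25 N (contact force between pin_shaft and anything else above 25 N).
It fails at once if the paint bottle is moved more than 20 mm (distance of paint_bottle from where it was at the start of the episode above 0.02 m).
It fails at once if the paint jar is moved more than 20 mm (distance of paint_jar from where it was at the start of the episode above 0.02 m).
It fails at once if the foam offcut is moved more than 20 mm (distance of foam_offcut from where it was at the start of the episode above 0.02 m).
It also fails if it takes over 45 s, if anything falls off the work surface, if the arm or the gripper's body presses on something with over 40 N, if the wrist force passes 120 N, or if a joint passes its speed limit or range.

## Working session

There is one attempt and no reset: what is moved stays moved. The work goes in short steps, Python scripts to look and compute and a tool call to move; the robot and the scene stay as the last step left them, time stands still between calls to the robot, and variables do not carry over. Pictures are saved under pics/ and viewed, and the job is handed in when it is done.

Besides the shell and the picture viewer there is one more tool, called after "Emit:" by a JSON object that holds its "op" and its "data", one argument or row to a line. arm_command: Moves the arm, as the interface text tells. Its arguments: {"type":"object","properties":{"steps":{"type":"array","items":{"type":"array"}},"force":{"type":"number"}},"required":["steps"]}

```bash
mkdir -p pics; ls; python3 - <<'E'
from cell import manip
import cv2,numpy as np
print(manip.read_state())
for n in ("top","scene"):
    p,d=manip.camera(n); cv2.imwrite(f"pics/{n}0.png",p[:,:,::-1]); np.save(f"{n}0.npy",d); np.save(f"{n}0rgb.npy",p)
    print(manip.calibration(n))
print(manip.calibration("wrist"))
E
```

```text
pics
{'clock': 0.0, 'joints': array([ 1.05034814e+00,  3.00495591e-01,  1.52160442e+00,  2.56163970e-05,
        1.32068674e+00, -6.66192274e-02]), 'qd': array([ 0.00104036, -0.0011972 ,  0.0003488 , -0.00186602,  0.0020398 ,
       -0.00032341]), 'effort': array([-1.33416226e-03, -5.31807947e+01, -3.52733624e+01,  7.07299495e-02,
        2.43280845e-02, -9.36589277e-05]), 'eef_pos': array([240.99741048, 494.0890854 , 204.86302031]), 'eef_rot': array([-3.14148841e+00,  1.18979772e-03,  1.11696107e+00]), 'wrist_force': array([ 0.9668789 ,  0.28517273, -0.42392885]), 'moment': array([-0.10210688, -0.00198501,  0.04992684]), 'finger_gap': 93.56112212255852}
{'fx': 493.9987471050345, 'fy': 493.9987471050345, 'cx': 317.1158782238171, 'cy': 239.8944539847066, 'R': array([[-0.02881931, -0.99957595, -0.00416828],
       [-0.98006362,  0.02907634, -0.19654485],
       [ 0.1965827 , -0.00157911, -0.98048598]]), 't': array([-7.33269923e-01,  5.11280425e+02,  9.20457525e+02])}
{'fx': 609.0272684760794, 'fy': 609.0272684760794, 'cx': 316.4150205987852, 'cy': 238.3678917080002, 'R': array([[ 0.90387453,  0.42730756, -0.02047152],
       [ 0.28180351, -0.6307317 , -0.72302442],
       [-0.32186584,  0.64775441, -0.69051909]]), 't': array([-476.0253699 , -100.95082305, 1417.34631522])}
{'fx': 394.4995997007283, 'fy': 394.4995997007283, 'cx': 320.38893880472597, 'cy': 242.83454709723688, 'tool_from_camera': array([[ 9.99998954e-01, -1.41855728e-03, -2.81283953e-04,
         7.93106242e-04],
       [ 1.44363046e-03,  9.67638883e-01,  2.52334911e-01,
        -7.39054865e+01],
       [-8.57702360e-05, -2.52335053e-01,  9.67639919e-01,
        -1.78319354e+02],
       [ 0.00000000e+00,  0.00000000e+00,  0.00000000e+00,
         1.00000000e+00]])}
```

View pics/top0.png

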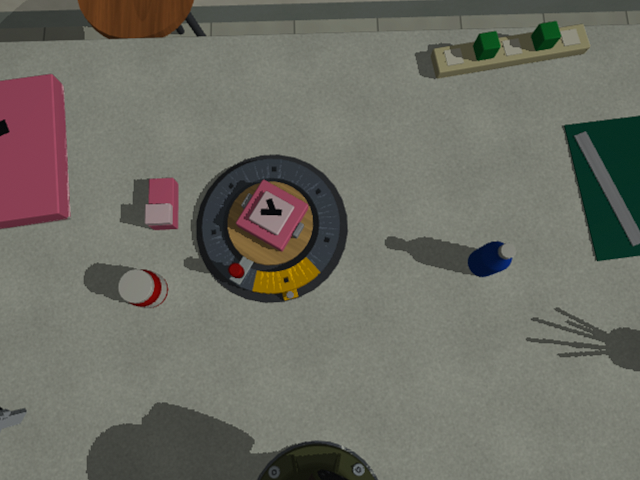

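View pics/scene0.png

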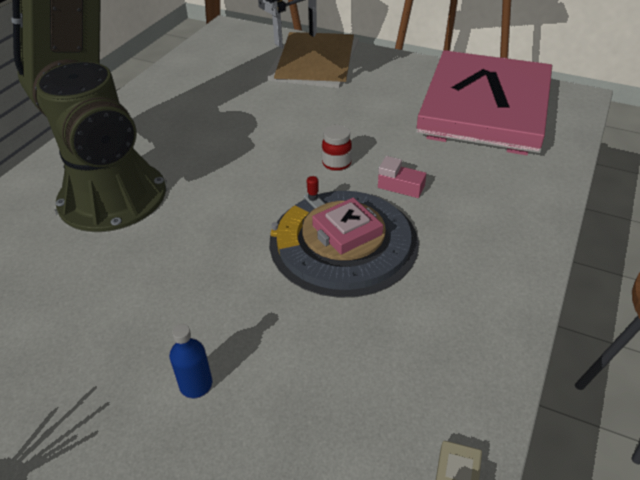

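Top view: knob at about (236,270), yellow sector centre around (286,280) with its lug at (290,295), so counter-clockwise runs from lower left to bottom. The jar is at (143,288), the offcut at (162,203) and the bottle at (490,259). Next I'll measure positions.

```bash
cat > h.py <<'E'
import numpy as np,cv2
from cell import manip
def pts(name,d):
    c=manip.calibration(name); v,u=np.mgrid[0:480,0:640]
    P=np.stack([(u-c['cx'])/c['fx']*d,(v-c['cy'])/c['fy']*d,d],-1)
    return (P-c['t'])@c['R']   # R^T (P-t)
def ray(name,u,v,z):
    c=manip.calibration(name); o=-c['R'].T@c['t']
    r=c['R'].T@np.array([(u-c['cx'])/c['fx'],(v-c['cy'])/c['fy'],1]); return o+r*(z-o[2])/r[2]
E
python3 - <<'E'
from h import *
for n in("top","scene"):
    p=np.load(n+'0rgb.npy');d=np.load(n+'0.npy');W=pts(n,d)
    hsv=cv2.cvtColor(p,cv2.COLOR_RGB2HSV);h,s,v=[hsv[...,i].astype(int) for i in range(3)]
    ok=(d>0)&(W[...,0]>200)&(W[...,0]<700)&(abs(W[...,1])<450)
    red=ok&((h<6)|(h>176))&(s>190)
    yel=ok&(h>20)&(h<32)&(s>190)&(W[...,2]<45)
    nn,lab,st,ce=cv2.connectedComponentsWithStats(red.astype(np.uint8))
    for i in range(1,nn):
        if st[i,4]>20:
            w=W[lab==i];print(n,'red',st[i],w.min(0).round(),w.max(0).round(),np.median(w,0).round(1))
    w=W[yel];print('yel',w.mean(0).round(1),w.min(0).round(1),w.max(0).round(1))
    ring=ok&(s<90)&(abs(W[...,2]-24)<4); 
    foot=ok&(W[...,2]>6)&(W[...,2]<36)
    w=W[ring]; print('ring',len(w),w.min(0).round(1),w.max(0).round(1))
    blue=ok&(h>100)&(h<130)&(s>150); w=W[blue];print('blue',len(w),w.mean(0).round(),w.max(0).round())
    if n=='top':
        crop=cv2.resize(p[140:310,180:360],None,fx=3.3,fy=3.3,interpolation=cv2.INTER_CUBIC);cv2.imwrite('pics/crop.png',crop[...,::-1])
E
```

```text
top red [229 263  15  15 167] [440. 127.  25.] [464. 160.  96.] [450.1 137.1  90.8]
top red [133 270  28  36 242] [393. 289.  49.] [459. 338.  77.] [416.9 297.5  62.9]
yel [439.5  49.4  22.8] [399.  -17.6   0.5] [481.7 116.3  30.3]
ring 5631 [ 391.3 -334.8   20. ] [695.  330.1  28. ]
blue 967 [ 458. -327.   81.] [586. 414. 314.]
scene red [323 141  28  14 234] [399. 284.  47.] [464. 330.  73.] [440.5 297.7  61.2]
scene red [326 166  20   4  21] [417. 287.   4.] [457. 312.  12.] [440.2 293.1   7.3]
scene red [308 177   9  18 145] [445. 125.  55.] [464. 148.  95.] [456.4 131.   81.5]
yel [441.8  48.5  23.3] [407.9 -14.4   5. ] [477.9 112.3  28.4]
ring 4080 [ 399.6 -373.9   20. ] [693.2 334.6  28. ]
blue 1751 [ 477. -363.   74.] [582.  77. 132.]
```

View pics/crop.png

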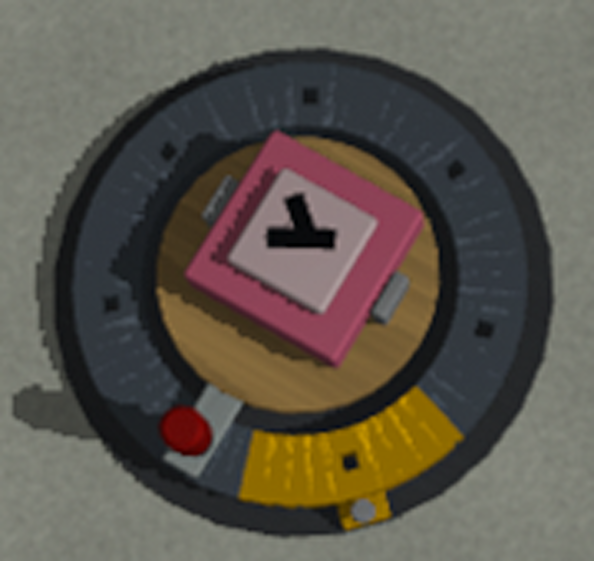

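The crop shows index holes at (310,96), (168,152), (111,303), (484,329) and (456,169), with the yellow hole at (350,461). I'll fit a circle of radius 118 mm through them to get the pivot.

```bash
python3 - <<'E'
from h import *
from scipy.optimize import least_squares
H=np.array([(310,96),(168,152),(111,303),(484,329),(456,169),(350,461)])/3.3+[180,140]-.35
w=np.array([ray('top',u,v,24) for u,v in H])[:,:2]
f=least_squares(lambda c:np.hypot(*(w-c[:2]).T)-c[2],[540,60,118]);print(f.x,f.fun.round(1))
f=least_squares(lambda c:np.hypot(*(w-c[:2]).T)-118,[540,60]);c=f.x;print(c)
print('hole angles',np.degrees(np.arctan2(w[:,1]-c[1],w[:,0]-c[0])).round(1))
p=np.load('top0rgb.npy');d=np.load('top0.npy');W=pts('top',d)
hsv=cv2.cvtColor(p,cv2.COLOR_RGB2HSV)
m=(hsv[...,1]>190)&((hsv[...,0]<6)|(hsv[...,0]>176));m[:, :225]=0;m[:,250:]=0
k=W[m&(W[...,2]>88)];print(k.shape,k.mean(0),(k.max(0)+k.min(0))/2)
vv,uu=np.nonzero(m&(W[...,2]>88));kn=ray('top',uu.mean(),vv.mean(),92);print('knob',kn)
r=kn[:2]-c;ka=np.arctan2(r[1],r[0]);print(np.hypot(*r),np.degrees(ka))
ha=np.arctan2(w[5,1]-c[1],w[5,0]-c[0]);print('dtheta',(ha-ka)%(2*np.pi))
print(manip.read_state()['eef_rot'])
E
```

```text
[552.64137669  77.27169468 117.67482248] [-0.  -0.3  0.2 -0.5  0.5  0.2]
[552.53250491  77.32464466]
hole angles [  -3.3   44.7   96.1 -107.7  -55.5 -166.1]
(134, 3) [449.02579522 135.29281195 111.82044285] [391.90555216  68.14845672 545.5848563 ]
knob [451.92405323 138.77059836  92.        ]
117.88836149667924 148.58577407641528
dtheta 0.7907547626463369
[-3.14152542e+00  1.02687324e-03  1.11702753e+00]
```

Fit: pivot (552.5, 77.3), knob (451.9, 138.8) at radius 117.9 mm, and the next hole about 0.79 rad on. The radius agrees with the stated 118 mm. Now I'll move above the knob.

Emit:
{"op": "arm_command", "data": {
  "steps": [
    [0.6,[-1.5,2.3,0],0],
    [0.6,[-1.5,2.3,0],0],
    [0.6,[-1.5,2.3,0],0],
    [0.6,[-1.5,2.3,0],0],
    [0.6,[-1.5,2.3,0],0]
  ],
  "force": 30
}}

```text
clock: 0.52
eef_pos: [311.9, 375.2, 205.2]
eef_rot: [-3.141, 0.001, 1.117]
wrist_force: [-0.2, 0.5, -0.3]
finger_gap: 63.7
```

Emit:
{"op": "arm_command", "data": {
  "steps": [
    [0.6,[-1.5,2.3,0],0],
    [0.6,[-1.5,2.3,0],0],
    [0.6,[-1.5,2.3,0],0],
    [0.6,[-1.5,2.3,0],0],
    [0.6,[-1.5,2.3,0],0]
  ]
}}

```text
clock: 0.93
eef_pos: [382.4, 257.4, 205.3]
eef_rot: [-3.141, 0.0, 1.117]
wrist_force: [0.2, -0.1, -0.6]
finger_gap: 56.3
```

Emit:
{"op": "arm_command", "data": {
  "steps": [
    [0.6,[-1.5,2.3,0],0],
    [0.6,[-1.5,2.3,0],0],
    [0.6,[-1.5,2.3,0],0],
    [0.6,[0,0,0],0.094],
    [0.6,[0,0,0],0]
  ]
}}

```text
clock: 1.35
eef_pos: [424.7, 187.0, 205.2]
eef_rot: [-3.141, 0.0, 1.016]
wrist_force: [-0.4, 0.4, -1.0]
finger_gap: 56.4
```

Emit:
{"op": "arm_command", "data": {
  "steps": [
    [0.6,[-1.33,2.43,0],0],
    [0.6,[-1.33,2.43,0],0],
    [0.6,[0,0,2.5],0],
    [0.6,[0,0,2.5],0],
    [0.6,[0,0,0],0]
  ]
}}

```text
clock: 1.77
eef_pos: [449.9, 139.8, 151.6]
eef_rot: [-3.137, 0.004, 1.025]
wrist_force: [-0.8, -1.0, -0.5]
finger_gap: 56.4
```

```bash
python3 - <<'E'
from h import *
s=manip.read_state();print(s['eef_pos'],s['eef_rot'])
p,d=manip.camera('wrist');cv2.imwrite('pics/w1.png',p[...,::-1])
c=manip.calibration('wrist');v,u=np.mgrid[0:480,0:640]
P=np.stack([(u-c['cx'])/c['fx']*d,(v-c['cy'])/c['fy']*d,d],-1)
T=c['tool_from_camera'];Q=P@T[:3,:3].T+T[:3,3]
hsv=cv2.cvtColor(p,cv2.COLOR_RGB2HSV)
m=(hsv[...,1]>190)&((hsv[...,0]<6)|(hsv[...,0]>176))&(d>0)&(abs(Q[...,0])<40)&(abs(Q[...,1])<60)
k=Q[m];zt=np.percentile(k[:,2],5);print(len(k),zt)
k=Q[m&(abs(Q[...,2]-zt)<3)];print('top in tool',k.mean(0),k.min(0),k.max(0))
E
```

```text
[449.93425076 139.78544962 151.56029756] [-3.1368872   0.00445507  1.02522273]
1485 59.736278323581374
top in tool [ 2.23381005 -0.74718805 60.91081853] [ -9.97467726 -12.99072574  58.56585043] [14.29457444 11.65804828 62.73615458]
```

View pics/w1.png

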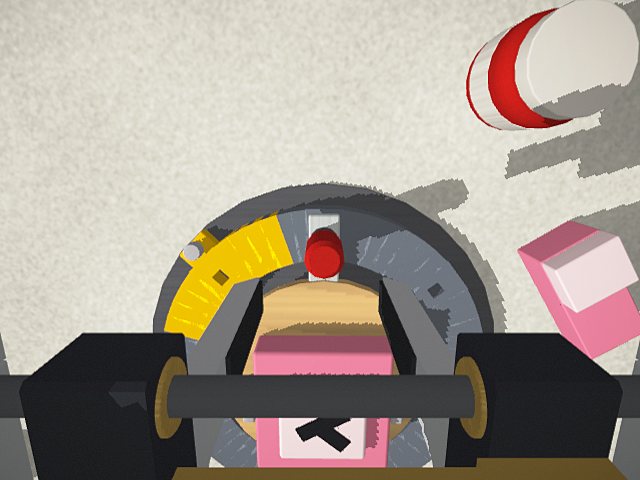

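Wrist view: knob at (323,255) and centred between the fingers, yellow hole at (220,277), jar and offcut well to the right. Descending.

Emit:
{"op": "arm_command", "data": {
  "steps": [
    [0.6,[0.12,0.07,2.0],0],
    [0.6,[0,0,2.0],0],
    [0.6,[0,0,2.0],0],
    [0.6,[0,0,2.0],0],
    [0.6,[0,0,1.0],0]
  ]
}}

```text
clock: 2.23
eef_pos: [453.0, 141.2, 65.0]
eef_rot: [-3.141, 0.0, 1.025]
wrist_force: [0.4, 0.0, -0.5]
finger_gap: 56.8
```

Emit:
{"op": "arm_command", "data": {
  "steps": [
    [0.4,[0,0,0],0],
    [0.4,[0,0,0],0]
  ],
  "force": 5
}}

```text
clock: 2.4
eef_pos: [453.7, 141.1, 66.5]
eef_rot: [3.141, -0.0, 1.024]
wrist_force: [-0.2, 0.3, 0.6]
finger_gap: 46.2
```

```bash
cat > wl.py <<'E'
from h import *
import sys
s=manip.read_state();print(s['clock'],s['eef_pos'],s['eef_rot'],s['wrist_force'],s['finger_gap'])
p,d=manip.camera('wrist');cv2.imwrite(f'pics/{sys.argv[1]}.png',p[...,::-1])
np.savez(sys.argv[1],p=p,d=d,pos=s['eef_pos'],rot=s['eef_rot'])
E
python3 wl.py w2
```

```text
2.4 [453.6591936  141.06092233  66.54744817] [ 3.14115191e+00 -4.66994690e-04  1.02403238e+00] [-0.21671551  0.27978251  0.55742144] 46.212026645271855
```

View pics/w2.png

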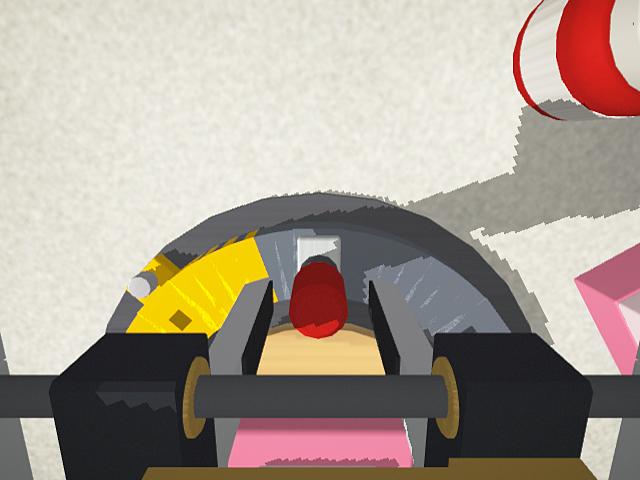

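The picture shows the knob at (319,300), midway between finger pads at x≈272 and x≈370. I'll compute the exact offset.

```bash
cat > kn.py <<'E'
from h import *
import sys
z=np.load(sys.argv[1]+'.npz');p,d=z['p'],z['d']
c=manip.calibration('wrist');v,u=np.mgrid[0:480,0:640]
P=np.stack([(u-c['cx'])/c['fx']*d,(v-c['cy'])/c['fy']*d,d],-1)
T=c['tool_from_camera'];Q=P@T[:3,:3].T+T[:3,3]
hsv=cv2.cvtColor(p,cv2.COLOR_RGB2HSV)
m=(hsv[...,1]>180)&((hsv[...,0]<6)|(hsv[...,0]>174))&(d>0)&(abs(Q[...,0])<40)&(abs(Q[...,1])<40)
k=Q[m];print(k.min(0),k.max(0),'midx',(k.min(0)+k.max(0))[0]/2)
# circle fit of side+top outline
from scipy.optimize import least_squares
zt=np.percentile(k[:,2],2)
side=k[k[:,2]>zt+4]
f=least_squares(lambda c:np.hypot(*(side[:,:2]-c).T)-13,[0,0],loss='soft_l1');print('axis in tool',f.x,'top z',zt,'world top',z['pos'][2]-zt)
E
python3 kn.py w2;python3 kn.py w1
```

```text
[-13.76079457 -15.93378456 -26.37325664] [11.38111677 31.72951266 27.13680946] midx -1.1898388984393238
axis in tool [-1.18003458 -2.42290747] top z -25.424052289492227 world top 91.97150046332271Traceback (most recent call last):
  File "kn.py", line 3, in <module>
    z=np.load(sys.argv[1]+'.npz');p,d=z['p'],z['d']
    fid = stack.enter_context(open(os.fspath(file), "rb"))
                              ~~~~^^^^^^^^^^^^^^^^^^^^^^^
FileNotFoundError: [Errno 2] No such file or directory: 'w1.npz'
```

Emit:
{"op": "arm_command", "data": {
  "steps": [
    [0.4,[-0.15,-0.1,0.5],0],
    [0.4,[0,0,0],0],
    [0.3,[0,0,0],0],
    [0.3,[0,0,0],0]
  ],
  "force": 4
}}

```text
clock: 2.78
eef_pos: [451.7, 139.9, 60.8]
eef_rot: [3.141, -0.0, 1.023]
wrist_force: [0.8, 0.4, 0.6]
finger_gap: 29.4
```

Emit:
{"op": "arm_command", "data": {
  "steps": [
    [0.24,[0,0,0],0],
    [0.24,[0,0,0],0],
    [0.24,[0,0,0],0]
  ]
}}

```text
clock: 3.03
eef_pos: [451.7, 139.9, 60.7]
eef_rot: [3.141, -0.0, 1.023]
wrist_force: [-0.9, 0.8, 3.3]
finger_gap: 25.8
```

Emit:
{"op": "arm_command", "data": {
  "steps": [
    [0.2,[0,0,0],0],
    [0.2,[0,0,0],0],
    [0.2,[0,0,0],0]
  ]
}}

```text
clock: 3.28
eef_pos: [451.7, 139.9, 60.7]
eef_rot: [3.141, -0.0, 1.023]
wrist_force: [-0.8, -0.2, 5.0]
finger_gap: 25.9
```

Emit:
{"op": "arm_command", "data": {
  "steps": [
    [0.2,[0,0,0],0],
    [0.2,[0,0,0],0],
    [0.2,[0,0,0],0]
  ],
  "force": 30
}}

```text
clock: 3.53
eef_pos: [451.8, 139.9, 60.7]
eef_rot: [3.141, -0.0, 1.023]
wrist_force: [-2.0, 0.3, 5.6]
finger_gap: 25.7
```

Emit:
{"op": "arm_command", "data": {
  "steps": [
    [0.2,[0,0,-0.2],0],
    [0.2,[0,0,-0.2],0]
  ]
}}

```text
clock: 3.7
eef_pos: [451.6, 139.8, 64.2]
eef_rot: [3.142, 0.0, 1.023]
wrist_force: [4.3, 0.3, -5.6]
finger_gap: 25.5
```

Emit:
{"op": "arm_command", "data": {
  "steps": [
    [0.2,[0,0,-0.3],0],
    [0.2,[0,0,-0.3],0],
    [0.2,[0,0,-0.3],0],
    [0.2,[0,0,-0.2],0],
    [0.2,[0,0,0],0]
  ]
}}

```text
clock: 4.12
eef_pos: [451.5, 139.7, 75.7]
eef_rot: [3.141, 0.0, 1.023]
wrist_force: [4.0, -1.0, -9.3]
finger_gap: 25.4
```

```bash
python3 wl.py w3;python3 kn.py w3
```

```text
4.1167 [451.53690542 139.74139598  75.65383679] [3.14149078e+00 1.94246373e-04 1.02304050e+00] [ 4.04179068 -1.03983067 -9.26222753] 25.42843673058774
[-12.95851198 -14.94368061 -32.2410211 ] [12.206312   10.73015477  3.16279945] midx -0.37609998972951253
axis in tool [-0.11321778 -1.28859996] top z -31.16644867065287 world top 106.82028545827197
```

View pics/w3.png

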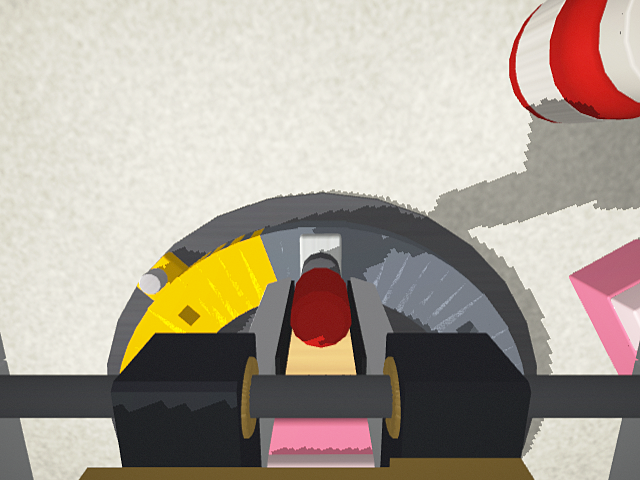

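The pin is up about 15 mm: knob top at 106.8 mm, spring pull about 9 N. Swinging in 0.04 rad rows.

Emit:
{"op": "arm_command", "data": {
  "steps": [
    [0.2,[-0.472,0.009,0],-0.04],
    [0.2,[-0.472,0.009,0],-0.04],
    [0.2,[-0.472,0.009,0],-0.04],
    [0.2,[-0.472,0.009,0],-0.04],
    [0.2,[-0.472,0.009,0],-0.04]
  ]
}}

```text
clock: 4.58
eef_pos: [441.5, 118.5, 75.4]
eef_rot: [3.141, -0.0, 1.225]
wrist_force: [5.6, -1.1, -9.1]
finger_gap: 25.7
```

Emit:
{"op": "arm_command", "data": {
  "steps": [
    [0.2,[-0.472,0.009,0],-0.04],
    [0.2,[-0.472,0.009,0],-0.04],
    [0.2,[-0.472,0.009,0],-0.04],
    [0.2,[-0.472,0.009,0],-0.04],
    [0.2,[-0.472,0.009,0],-0.04]
  ]
}}

```text
clock: 5.0
eef_pos: [435.9, 95.8, 75.5]
eef_rot: [3.141, -0.001, 1.425]
wrist_force: [7.2, 1.1, -9.4]
finger_gap: 25.6
```

Emit:
{"op": "arm_command", "data": {
  "steps": [
    [0.2,[-0.472,0.009,0],-0.04],
    [0.2,[-0.472,0.009,0],-0.04],
    [0.2,[-0.472,0.009,0],-0.04],
    [0.2,[-0.472,0.009,0],-0.04],
    [0.2,[0,0,0],0]
  ]
}}

```text
clock: 5.42
eef_pos: [434.7, 76.6, 75.5]
eef_rot: [3.14, -0.0, 1.585]
wrist_force: [7.6, -0.0, -8.9]
finger_gap: 25.7
```

```bash
python3 wl.py w4;python3 kn.py w4; python3 - <<'E'
from h import *
p,d=manip.camera('top');np.savez('top1',p=p,d=d)
cv2.imwrite('pics/top1.png',cv2.resize(p[140:310,180:360],None,fx=3.3,fy=3.3,interpolation=cv2.INTER_CUBIC)[...,::-1])
E
```

```text
5.4167 [434.74262551  76.6186252   75.54919357] [ 3.14028378e+00 -2.90554549e-04  1.58516319e+00] [ 7.55189573 -0.04980771 -8.86330724] 25.665416201784417
[-12.5897523  -14.84047622 -31.94695898] [13.09587964 11.1009436   3.68474172] midx 0.2530636687200598
axis in tool [ 0.23921926 -1.20046562] top z -31.14817397471769 world top 106.69736754267217
```

View pics/w4.png

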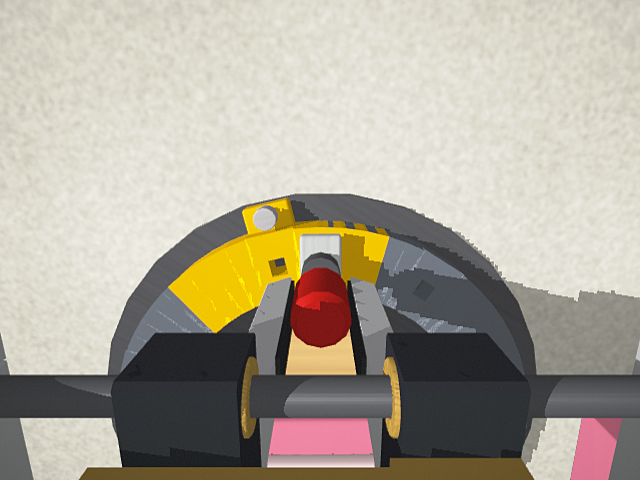

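View pics/top1.png

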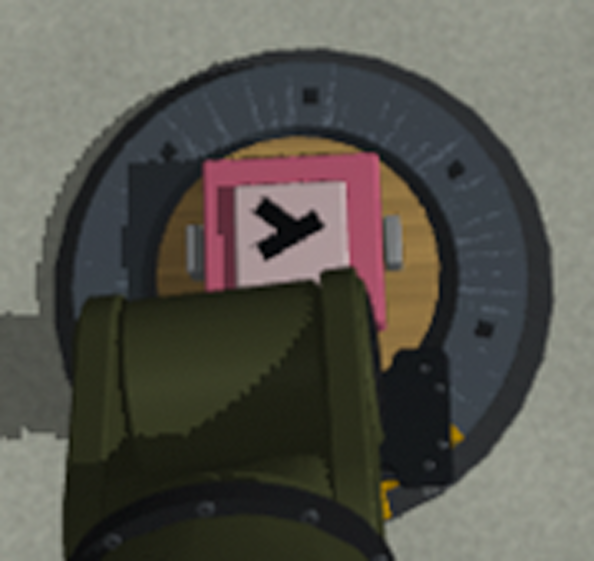

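Wrist view: the yellow hole is at about (278,266), just ahead of the knob at (321,305). The top view confirms the block has turned. Now I'll measure the remaining angle.

```bash
python3 - <<'E'
from h import *
z=np.load('w4.npz');p,d=z['p'],z['d']
cv2.imwrite('pics/w4c.png',cv2.resize(p[190:320,200:440],None,fx=3.3,fy=3.3,interpolation=cv2.INTER_CUBIC)[...,::-1])
c=manip.calibration('wrist');T=c['tool_from_camera']
hsv=cv2.cvtColor(p,cv2.COLOR_RGB2HSV)
roi=np.zeros((480,640),bool);roi[252:280,264:294]=1
m=roi&(hsv[...,2]<140)
vv,uu=np.nonzero(m);print(len(vv),uu.min(),uu.max(),vv.min(),vv.max(),uu.mean(),vv.mean())
def onring(u,v,zt):
    r=T[:3,:3]@np.array([(u-c['cx'])/c['fx'],(v-c['cy'])/c['fy'],1]);o=T[:3,3];return o+r*(zt-o[2])/r[2]
h=onring((uu.min()+uu.max())/2,(vv.min()+vv.max())/2,z['pos'][2]-24);print('hole tool',h)
for ky in(-1.2,0.,.8):
  piv=np.array([0.1,ky+118]);print('arc ang',np.arctan2(-(h[0]-piv[0]),piv[1]-h[1]),'r',np.hypot(*(h[:2]-piv)))
E
```

```text
119 269 285 258 275 277.43697478991595 264.03361344537814
hole tool [-26.30888473   1.04588012  51.54919357]
arc ang 0.22430719738316357 r 118.72845262626528
arc ang 0.22208100635710393 r 119.89868786083127
arc ang 0.2206208698505396 r 120.67916946417692
```

View pics/w4c.png

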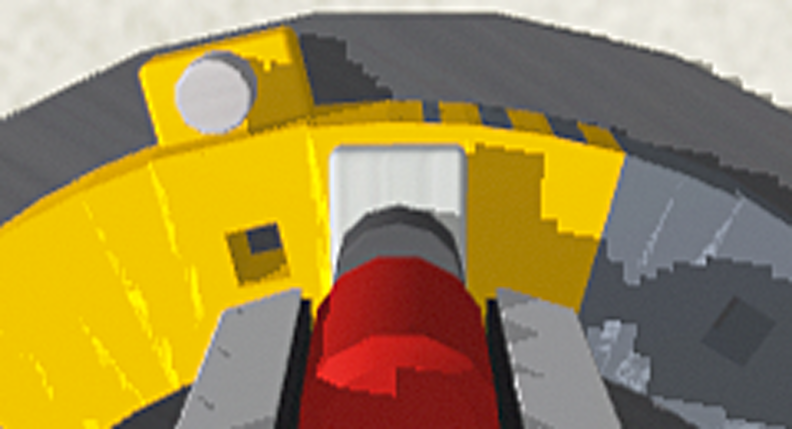

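The hole is about 0.222 rad further on, for a total near 0.785. That agrees with the top-camera estimate of 0.791.

Emit:
{"op": "arm_command", "data": {
  "steps": [
    [0.2,[-0.525,0.012,0],-0.0445],
    [0.2,[-0.525,0.012,0],-0.0445],
    [0.2,[-0.525,0.012,0],-0.0445],
    [0.2,[-0.525,0.012,0],-0.0445],
    [0.2,[-0.525,0.012,0],-0.0445]
  ]
}}

```text
clock: 5.93
eef_pos: [438.1, 51.2, 75.6]
eef_rot: [3.14, -0.001, 1.808]
wrist_force: [9.0, 3.9, -9.1]
finger_gap: 25.5
```

Emit:
{"op": "arm_command", "data": {
  "steps": [
    [0.2,[0,0,0.1],0],
    [0.2,[0,0,0.1],0],
    [0.2,[0,0,0],0]
  ]
}}

```text
clock: 6.18
eef_pos: [438.1, 51.2, 73.5]
eef_rot: [3.14, -0.0, 1.805]
wrist_force: [7.3, 1.6, -8.2]
finger_gap: 25.4
```

```bash
python3 wl.py w5;python3 kn.py w5
```

```text
6.1833 [438.1366316   51.18284956  73.53554328] [ 3.13983916e+00 -1.82802322e-04  1.80530326e+00] [ 7.25269634  1.62200307 -8.18649663] 25.35293411872892
[-12.43507479 -14.71391449 -32.38854244] [12.7488368  11.28104334  3.96268116] midx 0.15688100796749804
axis in tool [ 0.34452988 -1.10206578] top z -31.15072082760051 world top 104.68626411172603
```

View pics/w5.png

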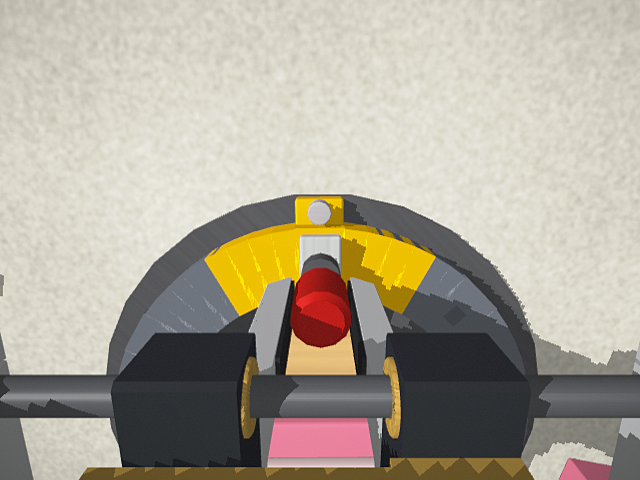

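Wrist view: the lug, centred at x≈319.8, is directly ahead of the arm, centred at x≈320.5. The knob sits over the hole, so I'll let go and let the pin spring down.

Emit:
{"op": "arm_command", "data": {
  "steps": [
    [0.45,[0,0,0],0],
    [0.45,[0,0,0],0],
    [0.45,[0,0,0],0],
    [0.45,[0,0,0],0]
  ],
  "force": 10
}}

```text
clock: 6.57
eef_pos: [437.5, 51.0, 73.6]
eef_rot: [3.142, -0.0, 1.806]
wrist_force: [-0.7, -0.2, -0.4]
finger_gap: 42.1
```

```bash
python3 wl.py w6;python3 kn.py w6
```

```text
6.5667 [437.47754896  51.0358952   73.64176476] [ 3.14152445e+00 -5.92022140e-05  1.80555849e+00] [-0.74675053 -0.22694033 -0.42540644] 42.14313752361429
[-12.0371961  -14.07441471 -19.11374877] [12.78775695 12.22844169 15.76801395] midx 0.37528042666752004
axis in tool [ 0.4270684  -0.46839144] top z -18.30504397263382 world top 91.94680873177194
```

View pics/w6.png

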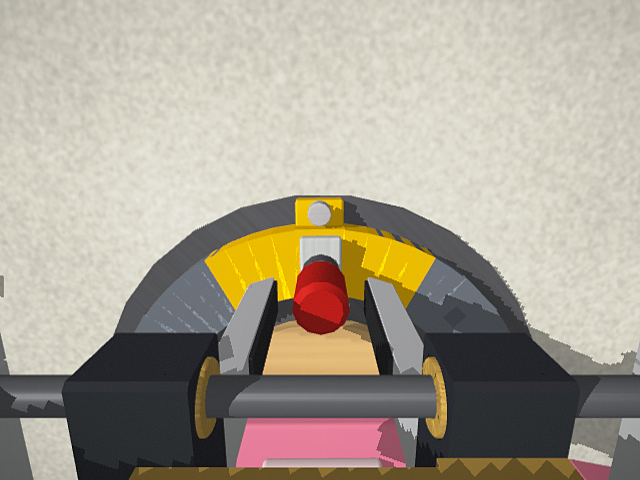

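The knob has dropped: its top is at 91.95 mm, against 91.97 mm when home at the start, so the pin is home. The fingers at x≈272 and 370 are clear of the knob at (321,305). Rising straight up.

Emit:
{"op": "arm_command", "data": {
  "steps": [
    [0.55,[0,0,0],0],
    [0.55,[0,0,-1.0],0],
    [0.55,[0,0,-2.5],0],
    [0.55,[0,0,-3.0],0],
    [0.55,[0,0,-3.0],0]
  ]
}}

```text
clock: 7.03
eef_pos: [437.1, 51.0, 170.2]
eef_rot: [-3.141, -0.0, 1.805]
wrist_force: [0.1, 0.1, -0.6]
finger_gap: 51.6
```

Emit:
{"op": "arm_command", "data": {
  "steps": [
    [0.55,[0,0,-2.0],0],
    [0.55,[0,-1.5,0],0],
    [0.55,[0,-1.5,0],0],
    [0.55,[0,0,0],0],
    [0.55,[0,0,0],0]
  ]
}}

```text
clock: 7.45
eef_pos: [408.5, 44.0, 189.3]
eef_rot: [3.14, 0.0, 1.805]
wrist_force: [0.1, 0.1, 0.1]
finger_gap: 51.5
```

```bash
python3 wl.py w7;python3 kn.py w7; python3 - <<'E'
from h import *
p,d=manip.camera('scene');cv2.imwrite('pics/scene2.png',p[...,::-1])
W=pts('scene',d);hsv=cv2.cvtColor(p,cv2.COLOR_RGB2HSV)
m=(hsv[...,1]>190)&((hsv[...,0]<6)|(hsv[...,0]>176))&(d>0)&(abs(W[...,0]-440)<30)&(abs(W[...,1]-50)<40)
print(W[m].min(0),W[m].max(0))
E
```

```text
7.45 [408.45659405  43.9776824  189.27193481] [3.14033548e+00 2.39371570e-04 1.80522580e+00] [0.13518812 0.06320672 0.11762584] 51.54373903645386
[-11.98409967  15.77582564  96.16725475] [ 12.89021271  39.91278209 131.24611344] midx 0.4530565169366545
axis in tool [-0.13209115  5.97926618] top z 97.10159315853639 world top 92.17034165628027
[429.26309529  34.79469323  57.75745047] [451.97151665  55.29256845  95.24887019]
```

View pics/w7.png

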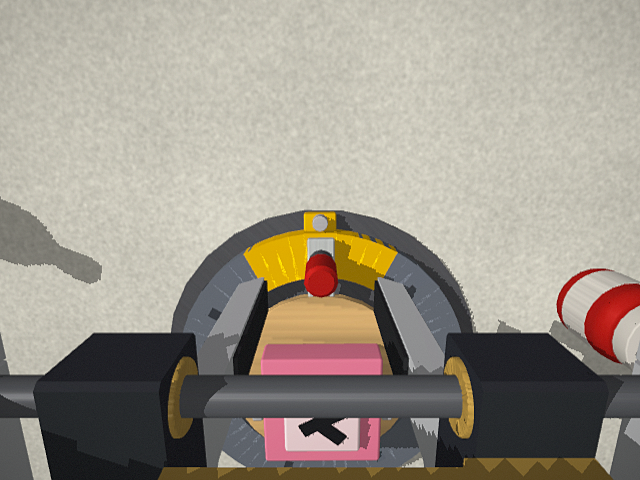

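View pics/scene2.png

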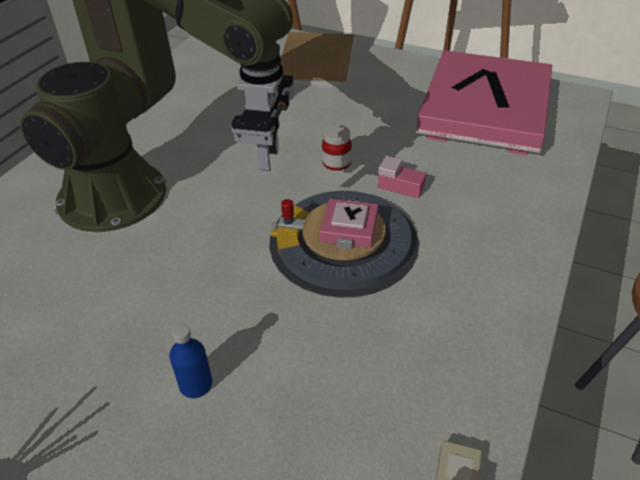

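The scene view shows the knob at (288,210), down in the yellow sector. The jar (336,150), offcut (402,178) and bottle (190,365) are where they started, and the gripper is clear. Handing in.

```bash
python3 -c "
from cell import manip
print(manip.sign_off())"
```

```text
the job is handed in; nothing more can be done
None
```

I pulled the knob up about 15 mm and swung the turntable about 0.78 rad counter-clockwise with the pin clear. I then let the pin drop into the yellow sector's hole, released the knob, backed off, and handed the job in at about 7.5 s.

- **Pin home:** the knob top read 91.95 mm just after release and 92.2 mm after backing off. It read 91.97 mm when home at the start.
- **Alignment:** the arm lines up with the yellow lug. The top camera put the hole at 0.791 rad; the wrist camera put it at about 0.785 rad, close to the 0.782 rad the tool turned.
- **Forces:** wrist force peaked at about 13 N in the readings taken at the end of each move. The force on the pin itself could not be measured.
- **Surroundings:** the bottle, jar and offcut show no movement in the final picture, and the gripper is clear of everything.
- **Disagreement:** camera estimates of the knob's position along the arm differed by up to about 2 mm. This did not affect the result.

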